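Press a wax ornament with one turn of the press wheel

TASK

Push the red-fronted die tray of the small screw press fully home, and only then push the press's hand wheel round by its upright black handle through exactly one turn, clockwise seen from above, so that the handle ends where it started and the upper die has come down on the wax. Only push, gently, with the fingertips: do not grip the tray or the handle, leave everything else on the table where it stands, and finish clear of everything.

Things in the scene. Friction and masses are not known exactly. Their poses are not given: they have to be found in the camera images.
- press: bench screw press, petrol-blue bed 200 x 300 mm, two steel columns 24 mm thick at x = +-84 mm, a 52 mm wide bridge over them with its top 164 mm above the table; fixed to the table. The origin is at table level exactly under the axis of the hand wheel; z is up; the bed and its die tray point along the press's own -y, the bed reaches from y = -196 to +104 mm and x = +-100 mm in the press's frame
- tray: die tray: aluminium slide with brass lower die and ivory wax blank, slides in the bed along the press's y, pushed in towards +y; axes as the press. Origin under the die's centre: fully home it lies on the wheel axis (y = 0 in the press's frame, where the push plate meets the bed's end, a rubber-buffered stop); it starts 60 to 100 mm short of that. About 3 N of friction; stays where it is left
- push_plate (a point): centre of the outer face of the tray's red push plate, at 45 mm height; the plate is upright, 120 mm wide, 10 mm thick, from 10 to 58 mm above the table, its outer face looks along the press's -y. With the tray home this point lies 206 mm from the wheel axis
- wheel (a joint): turn of the hand wheel about its upright axis; radians, 0 as it starts against the upper stop, grows clockwise seen from above, one full turn is 6.283; it needs about 6 N at the handle, does not run on and stays where it is left. A turn lowers the upper die by 12 mm; the wheel itself keeps its height. There is no stop at one turn
- hub (a point): centre of the top of the wheel hub, on the wheel axis, 225 mm above the table; the aluminium wheel has three spokes and a 20 mm thick round rim of 88 mm mean radius (196 mm overall) whose top is 220 mm above the table; a 9 mm radius steel spindle stands up to 27 mm out of the hub
- handle: upright black handle on the wheel rim, at the end of a spoke, 88 mm from the wheel axis: a free-spinning cylinder of 27 mm diameter and 79 mm length; origin on its axis at its foot, 223 mm above the table, its top is 302 mm above the table; its own turning does not matter. At a random place round the wheel at the start
- candle_rainbow: loose ivory pillar candle with rainbow bands, 70 mm diameter, 170 mm tall, origin under its centre; leave alone
- candle_plain: loose plain ivory pillar candle, 60 mm diameter, 140 mm tall, origin under its centre; leave alone
- egg_candle: loose egg-shaped ivory candle standing on its blunt end, 68 mm diameter, 88 mm tall, origin under its centre; leave alone
- paint_jar: loose yellow paint jar with blue cap, 52 mm diameter, 58 mm tall, origin under its centre; leave alone
- spare_die: loose brass stamping die with a steel shank, 72 mm diameter, 38 mm tall, origin under its centre; leave alone
- paint_tube: loose metal paint tube lying on the table, about 125 mm long, 34 mm wide, 15 mm high, origin under its centre; leave alone
- palette: loose white plastic disc with dabs of paint, 110 mm diameter, 6 mm thick, origin under its centre; leave alone

How it is judged:
By the outcome, as a careful person would: the job done as asked, in the order asked, and still so for the second after the job is handed in, with the robot touching nothing.
It also fails if it takes over 64 s, if anything falls off the work surface, if the arm or the gripper's body presses on something with over 40 N, if the wrist force passes 120 N, or if a joint passes its speed limit or range.

ROBOT

A 6-joint arm with a two-finger parallel gripper is mounted at the origin on the work surface. World frame = base frame: x ahead of the robot, y to its left, z up, the work surface at z = 0. Lengths are in m, angles in degrees, forces in N, time in s.
With the tool pointing down it reaches from about 0.3 to 0.875 m from the base axis. Payload 4.2 kg.
Tool frame: the origin (TCP) lies at the very end of the fingers, on their centre line; the grasp point (between the pads) lies 19 mm behind it; z points along the fingers, y is the line along which they close (so a half turn about z gives the same grasp; the last joint's range is limited). The gripper opens to 85 mm and grips with 20 to 120 N. Pads are 22 mm wide; open, the fingers measure 114 mm over their backs; the gripper's body (76 mm by 85 mm) begins 54 mm behind the grasp point. The pads swing forward as they close: fully open they stand 13 mm farther back than shut.
Start: joints at [-69.156, 18.312, 89.639, -0, 72.044, -1.146], TCP at [0.215, -0.533, 0.231] pointing down, gripper open.
Joint ranges: [-177.97, 177.97], [-48.28, 115.42], [12.27, 149.76], [-77.06, 257.06], [2.81, 150.46], [-146.56, 146.56]. Speed limits (degrees/s): [147.25, 147.25, 180, 180, 180, 180].

INTERFACE

Orientations are given as [roll, pitch, yaw] about the fixed x, y, z axes, in that order (R = Rz(yaw) Ry(pitch) Rx(roll)).
In Python, from station import robot, eyes, job gives the robot as it stands.
- The arm moves only by the tool drive_tool, never from a script. Its argument "steps" is one flat list of numbers, 5 for each row, row after row: the opening, from 0 (shut) to 1 (fully open), then the shift along the tool's x, y, z as a fraction of full scale, then the turn about the tool's z as a fraction of full scale. In form: [hand, tx, ty, tz, yaw, hand, tx, ty, tz, yaw, ...]. A call has 1 to 12 rows; each row shifts and turns the commanded pose from where the row before left it, along the tool's axes as they then stand; what a row does not reach is not made up. Full scale, the value 1, is 30 mm for a shift and 90 degrees for a turn. A row lasts 1/12 s, in which the tool goes at most 41.7 mm and 7.16 degrees, less where a joint would pass 70% of its speed; a pose out of reach is approached as far as the arm can. A call with a number of a shift or a turn outside -1 to 1 is refused whole. A call with a gripper value outside its range is refused whole. The fingers move at their own pace and stop on an object; "grip_force" is the grip in N (left out, the last holds). Time passes only in rows, so rows that do not move let the fingers close. It gives the time, the measured TCP pose, the force, the opening and the grip force at its end, in the units of the state.
- robot.read_state(): the state, without advancing time (a new reading comes with each control period).
- eyes.camera(name): name is "scene" or "side" or "wrist"; returns a dict with "frame" (420x560x3 uint8, blue, green, red), "z_map" (420x560 float32, m along the optical axis (not along the pixel's ray), 0 where there is no reading), "vertical_fov" (degrees; the focal length in pixels is half the picture's height over the tangent of half this angle, whatever the lens; pixels are square), "cx", "cy" (the principal point, pixels), "dist" ([k1, k2, p1, p2, k3] as OpenCV has them; the pictures are not rectified), "xyz" and "rotation" of the camera in the world; the wrist camera has in their place "tool_from_camera" (4x4, takes a point from camera to tool coordinates, whose origin is the TCP and whose axes are the flange's). Camera axes: x right, y down, z forward; pixel columns grow to the right and rows downward; lengths in m; the calibration is good to about 2 mm. A picture is of the moment at which its call begins: read the wrist's pose just before it.
- job.sign_off(): hands the job in; it is judged then, once.
The state is a dict: "t": time; "joint_positions": joint angles; "joint_velocities": joint speeds; "joint_torque": joint torques, N m; "tcp_pos": TCP position; "ee_rot": TCP orientation; "ft_force": force on the tool from outside, world axes, zero at the start; "torque": the same for the moment, N m; "finger_gap": finger opening in m; "grasp_force": force on a finger pad.
Only numpy, scipy, OpenCV 4.12 (cv2) and the standard library are available. Lean on these libraries where they do the work, as an engineer would, in place of code of your own. Each camera call takes 0.05 s, during which the arm holds its last target. There are 200 camera calls.

## Working session

There is one attempt and no reset: what is moved stays moved. The work goes in short steps, Python scripts to look and compute and a tool call to move; the robot and the scene stay as the last step left them, time stands still between calls to the robot, and variables do not carry over. Pictures are saved under pics/ and viewed, at most 10 in all, crops included, and the job is handed in when it is done.

Besides the shell and the picture viewer there is one more tool, called after "Emit:" in YAML: its name, and indented under it one key for each argument. drive_tool: Moves the arm, as the interface text tells. Its arguments: {"type":"object","properties":{"steps":{"type":"array"},"grip_force":{"type":"number"}},"required":["steps"]}

```bash
mkdir -p pics; cat > h.py <<'E'
import numpy as np, cv2
from station import robot, eyes, job
from scipy.spatial.transform import Rotation as Ro
def cam(n):
    s=robot.read_state(); c=eyes.camera(n)
    f=210/np.tan(np.radians(c["vertical_fov"])/2)
    c["K"]=np.array([[f,0,c["cx"]],[0,f,c["cy"]],[0,0,1]]); c["d"]=np.array(c["dist"],float)
    if n=="wrist":
        T=np.eye(4);T[:3,:3]=Ro.from_euler('xyz',s["ee_rot"],degrees=True).as_matrix();T[:3,3]=s["tcp_pos"]
        T=T@np.array(c["tool_from_camera"]); c["R"],c["t"]=T[:3,:3],T[:3,3]
    else:
        r=np.array(c["rotation"],float)
        c["R"]=r if r.shape==(3,3) else Ro.from_euler('xyz',r,degrees=True).as_matrix(); c["t"]=np.array(c["xyz"])
    return c
def rays(c,uv):
    p=cv2.undistortPoints(np.array(uv,float).reshape(-1,1,2),c["K"],c["d"]).reshape(-1,2)
    return np.c_[p,np.ones(len(p))]
def onplane(c,uv,z):
    d=rays(c,uv)@c["R"].T; return c["t"]+d*((z-c["t"][2])/d[:,2])[:,None]
def cloud(c,mask):
    v,u=np.nonzero(mask&(c["z_map"]>0)); 
    return (rays(c,np.c_[u,v])*c["z_map"][v,u][:,None])@c["R"].T+c["t"], np.c_[u,v]
E
python3 - <<'E'
from h import *
print(robot.read_state())
for n in("scene","side"):
    c=cam(n); cv2.imwrite(f"pics/{n}0.png",c["frame"]); print(n,c["t"],c["R"].round(3).tolist(),c["K"][0,0],c["d"],(c["z_map"]>0).mean())
E
```

```text
{'t': 0.0, 'joint_positions': array([-6.91538802e+01,  1.83518740e+01,  8.97083897e+01, -1.30290100e-03,
        7.20430680e+01, -1.14563301e+00]), 'joint_velocities': array([-0.07607857, -0.07824385, -0.09430945,  0.01314283, -0.01591602,
       -0.01211921]), 'joint_torque': array([-1.04299295e-03, -4.15532148e+01, -2.34163570e+01,  7.09608202e-06,
        8.10420373e-03, -5.05491286e-06]), 'tcp_pos': array([ 0.21514555, -0.53270742,  0.23046648]), 'ee_rot': array([-1.79896664e+02, -8.27525258e-04,  2.19921549e+01]), 'ft_force': array([-0.28024239,  0.72344764, -0.48786512]), 'torque': array([-0.02107643,  0.0223328 ,  0.02523707]), 'grasp_force': 0.0, 'finger_gap': 0.08563803287498051}
scene [ 1.24053504 -0.44814393  0.93064823] [[0.538, 0.58, -0.612], [0.843, -0.354, 0.406], [0.019, -0.734, -0.679]] 400.2690112665724 [0.03001213 0.         0.         0.         0.        ] 0.9958588435374149
side [-0.02776452  1.08277208  1.15264515] [[-0.878, -0.284, 0.385], [-0.478, 0.554, -0.682], [-0.02, -0.783, -0.622]] 502.7031222629848 [-0.1453237  0.         0.         0.         0.       ] 0.9959608843537415
```

View pics/scene0.png

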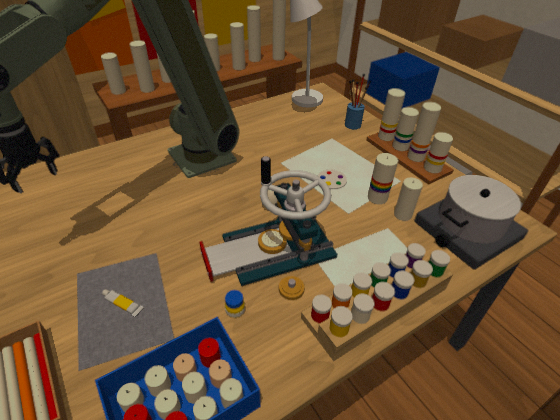

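View pics/side0.png

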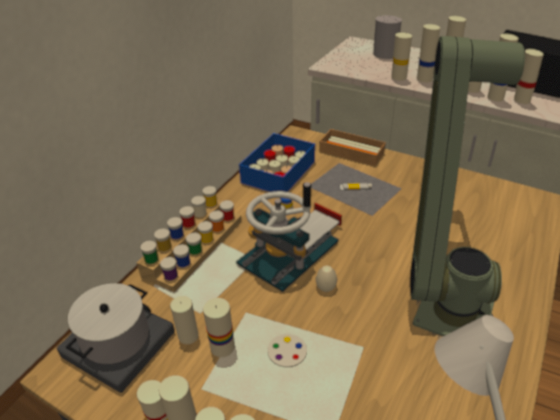

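The scene view shows the press near pixel (290,230), its red plate at (207,260) and its handle at (265,170). The side view has the handle at (307,193) and the plate at (327,213). Next I'll measure these from both views.

```bash
cat > m.py <<'E'
from h import *
from scipy.optimize import least_squares
boxes={"scene":((195,150,345,285),(195,235,220,285)),"side":((235,175,345,285),(310,200,345,228))}
def box(b):
    m=np.zeros((420,560),bool);m[b[1]:b[3],b[0]:b[2]]=True;return m
for n,(b,rb) in boxes.items():
    c=cam(n); hsv=cv2.cvtColor(c["frame"],cv2.COLOR_BGR2HSV).astype(int); P,uv=cloud(c,box(b)); H=hsv[uv[:,1],uv[:,0]]
    top=(P[:,2]>0.203)&(P[:,2]<0.228)&(H[:,2]>90)&(H[:,1]<70)
    Q=P[top,:2]; ctr=np.median(Q,0)
    for _ in range(4):
        r=np.linalg.norm(Q-ctr,axis=1); q=Q[(abs(r-.088)<.02)]
        ctr=least_squares(lambda x:np.linalg.norm(q-x,axis=1)-.088,ctr,loss='soft_l1',f_scale=.004).x
    print(n,"hub",ctr.round(4),len(q))
    hd=P[(P[:,2]>.235)&(P[:,2]<.30)&(H[:,2]<80)&(np.linalg.norm(P[:,:2]-ctr,axis=1)<.13)]
    # surface seen from camera: push back by ~ r*0.8 along horizontal view dir
    hm=np.median(hd[:,:2],0); v=hm-c["t"][:2]; v/=np.linalg.norm(v); hm=hm+v*.0135*.85
    print(" handle",hm.round(4),len(hd),"r",np.linalg.norm(hm-ctr).round(4),"ang",np.degrees(np.arctan2(*(hm-ctr)[::-1])).round(1), hd[:,2].max().round(3))
    red=box(rb)&((hsv[...,0]<8)|(hsv[...,0]>172))&(hsv[...,1]>140)&(hsv[...,2]>60)
    R,_=cloud(c,red); R=R[(R[:,2]>.008)&(R[:,2]<.065)]; m=R[:,:2].mean(0); w,V=np.linalg.eigh(np.cov((R[:,:2]-m).T))
    s=(R[:,:2]-m)@V[:,1]
    print(" plate",m.round(4),len(R),"dir",np.degrees(np.arctan2(V[1,1],V[0,1])).round(1),"len",np.ptp(s).round(3),"zrange",R[:,2].min().round(3),R[:,2].max().round(3),"thick",np.ptp((R[:,:2]-m)@V[:,0]).round(3),"mid",(m+V[:,1]*(s.max()+s.min())/2).round(4))
    a=ctr-m; print(" axis hub-plate",np.linalg.norm(a).round(4),np.degrees(np.arctan2(a[1],a[0])).round(1))
E
python3 m.py
```

```text
scene hub [0.5767 0.043 ] 1138
 handle [ 0.5011 -0.0035] 219 r 0.0888 ang -148.4 0.3
 plate [ 0.5307 -0.2196] 152 dir 169.0 len 0.117 zrange 0.013 0.062 thick 0.009 mid [ 0.5226 -0.2181]
 axis hub-plate 0.2667 80.0
side hub [0.5683 0.0534] 807
 handle [ 0.5003 -0.0024] 153 r 0.088 ang -140.7 0.3
 plate [ 0.5146 -0.2093] 147 dir 168.6 len 0.113 zrange 0.02 0.062 thick 0.021 mid [ 0.516  -0.2096]
 axis hub-plate 0.2681 78.4
```

Emit:
drive_tool:
  steps: [0.2,0.5,-0.17,0,0,0.2,0.94,-0.32,0,0,0.2,0.94,-0.32,0,0,0.2,0.94,-0.32,0,0,0.2,0.94,-0.32,0,0,0.2,0.94,-0.32,0,0,0.2,0.94,-0.32,0,0,0.2,0.94,-0.32,0,0,0.2,0.94,-0.32,0,0,0.2,0.94,-0.32,0,0,0.2,0.94,-0.32,0,0,0.2,0.94,-0.32,0,0]

```text
t: 1.2
tcp_pos: [0.4762, -0.3075, 0.2312]
ee_rot: [-180.0, 0.0, 22.0]
ft_force: [0.6, 0.4, 0.1]
finger_gap: 0.0173
grasp_force: 0.0
```

Emit:
drive_tool:
  steps: [0.2,0,0,0,-0.07,0.2,0,0,0,-0.07,0.2,0,0,0,-0.07,0.2,0,0,0,-0.07,0.2,0,0,0,-0.07,0.2,0,0,0,-0.07,0.2,0,0,0,-0.07,0.2,0,0,0,-0.07,0.2,0,0,0,-0.07,0.2,0,0,0,0,0.2,0,0,0,0]

```text
t: 2.12
tcp_pos: [0.4753, -0.3087, 0.2312]
ee_rot: [-180.0, -0.0, 78.5]
ft_force: [0.0, -0.4, 0.2]
finger_gap: 0.0167
grasp_force: 0.0
```

```bash
python3 - <<'E'
from h import *
c=cam("wrist"); cv2.imwrite("pics/w1.png",c["frame"]); s=robot.read_state(); print(s["t"],s["tcp_pos"],s["ee_rot"],s["finger_gap"],s["joint_positions"].round(1)); print(c["t"],c["R"][:,2],np.array(c["tool_from_camera"]).round(3).tolist())
E
```

```text
2.1667 [ 0.47535009 -0.30871316  0.23118388] [-1.79988163e+02 -1.93681739e-03  7.85435913e+01] 0.017038339931633582 [-34.2  17.6  90.7  -0.   71.7 -22.7]
[ 0.48791951 -0.24437553  0.37308703] [-0.05315475 -0.25606834 -0.96519613] [[-0.0, -0.965, -0.262, 0.066], [1.0, 0.0, -0.001, -0.0], [0.001, -0.262, 0.965, -0.142], [0.0, 0.0, 0.0, 1.0]]
```

View pics/w1.png

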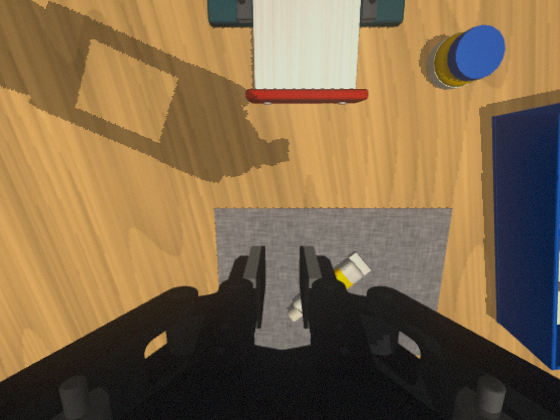

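The wrist view shows the red plate from (247,95) to (367,95), square to the tool, with the paint tube around (335,285).

```bash
python3 - <<'E'
from h import *
c=cam("wrist"); h=cv2.cvtColor(c["frame"],cv2.COLOR_BGR2HSV).astype(int)
m=((h[...,0]<8)|(h[...,0]>172))&(h[...,1]>140)&(h[...,2]>60); m[150:]=0; m[:,:230]=0; m[:,390:]=0
v,u=np.nonzero(m); print(u.min(),u.max(),v.min(),v.max())
# lower edge of mask per column -> outer top edge
cols=np.arange(u.min()+6,u.max()-5,4); low=[v[u==k].max() for k in cols]; up=[v[u==k].min() for k in cols]
P=onplane(c,np.c_[cols,up],.058); f=np.polyfit(P[:,0],P[:,1],1); print("inner edge",P.mean(0),np.degrees(np.arctan(f[0])))
print("ends",onplane(c,[[u.min(),95],[u.max(),95]],.058))
print("tube",onplane(c,[[369,265],[350,255],[290,315]],.012))
print("jar",onplane(c,[[475,53]],.058))
E
```

```text
246 367 89 102
inner edge [ 0.51730374 -0.21420259  0.058     ] -11.054443403295686
ends [[ 0.45953399 -0.20735897  0.058     ]
 [ 0.57428621 -0.2306766   0.058     ]]
tube [[ 0.56331704 -0.43327379  0.012     ]
 [ 0.54137701 -0.41471506  0.012     ]
 [ 0.44974002 -0.48515686  0.012     ]]
jar [[ 0.67751011 -0.21429818  0.058     ]]
```

Emit:
drive_tool:
  steps: [0.2,0.42,0.19,0.5,-0.005,0.2,0.42,0.19,0.5,0,0.2,0.42,0.19,0.5,0,0.2,0.42,0.19,0.5,0,0.2,0,0,0.75,0,0.2,0,0,0.75,0,0.2,0,0,0.75,0,0.2,0,0,0.75,0,0.2,0,0,0.75,0,0.2,0,0,0.75,0,0.2,0,0,0,0,0.2,0,0,0,0]

```text
t: 3.22
tcp_pos: [0.5068, -0.2634, 0.0356]
ee_rot: [-179.9, -0.0, 79.1]
ft_force: [0.3, 0.1, -0.1]
finger_gap: 0.0174
grasp_force: 0.0
```

Emit:
drive_tool:
  steps: [0.2,0.2,0,0,0,0.2,0.2,0,0,0,0.2,0.2,0,0,0,0.2,0.15,0,0,0,0.2,0.15,0,0,0,0.2,0.15,0,0,0,0.2,0.15,0,0,0,0.2,0.15,0,0,0,0.2,0.15,0,0,0,0.2,0.15,0,0,0,0.2,0.15,0,0,0,0.2,0.15,0,0,0]

```text
t: 4.22
tcp_pos: [0.519, -0.2061, 0.0365]
ee_rot: [179.9, 0.0, 79.1]
ft_force: [0.3, -2.8, 2.8]
finger_gap: 0.0172
grasp_force: 1.5
```

Emit:
drive_tool:
  steps: [0.2,0.13,0,0,0,0.2,0.13,0,0,0,0.2,0.13,0,0,0,0.2,0.13,0,0,0,0.2,0.13,0,0,0,0.2,0.1,0,0,0,0.2,0.1,0,0,0,0.2,0.1,0,0,0,0.2,0.05,0,0,0,0.2,0.05,0,0,0,0.2,0,0,0,0,0.2,0,0,0,0]

```text
t: 5.22
tcp_pos: [0.5235, -0.1746, 0.036]
ee_rot: [-179.9, -0.0, 79.1]
ft_force: [0.4, -1.1, -0.6]
finger_gap: 0.0172
grasp_force: 0.1
```

Emit:
drive_tool:
  steps: [0.2,0.06,0,0,0,0.2,0.06,0,0,0,0.2,0.06,0,0,0,0.2,0,0,0,0]

```text
t: 5.55
tcp_pos: [0.5246, -0.1694, 0.036]
ee_rot: [-179.9, -0.0, 79.1]
ft_force: [-1.3, -0.4, -0.6]
finger_gap: 0.0171
grasp_force: 0.7
```

Emit:
drive_tool:
  steps: [0.2,0.06,0,0,0,0.2,0.06,0,0,0,0.2,0.06,0,0,0]

```text
t: 5.8
tcp_pos: [0.5252, -0.1672, 0.0361]
ee_rot: [-179.9, 0.3, 79.3]
ft_force: [-7.3, -19.7, -1.7]
finger_gap: 0.0171
grasp_force: 10.4
```

Emit:
drive_tool:
  steps: [0.2,0.05,0,0,0,0.2,0.05,0,0,0,0.2,0,0,0,0]

```text
t: 6.05
tcp_pos: [0.5252, -0.1671, 0.0361]
ee_rot: [-179.9, 0.6, 79.4]
ft_force: [-7.8, -25.2, -1.0]
finger_gap: 0.0172
grasp_force: 13.0
```

Emit:
drive_tool:
  steps: [0.2,-0.3,0,0,0,0.2,-0.6,0,0,0,0.2,-0.6,0,0,0,0.2,0,0,-0.5,0,0.2,0,0,-0.95,0,0.2,0,0,-0.95,0,0.2,0,0,-0.95,0,0.2,0,0,-0.95,0,0.2,0,0,-0.95,0,0.2,0,0,-0.95,0,0.2,0,0,-0.95,0,0.2,0,0,-0.95,0]

```text
t: 7.05
tcp_pos: [0.5186, -0.205, 0.281]
ee_rot: [179.9, -0.1, 79.2]
ft_force: [0.8, -0.9, 0.5]
finger_gap: 0.0171
grasp_force: 0.0
```

Emit:
drive_tool:
  steps: [0.2,0,0,-0.95,0,0.2,0,0,-0.95,0,0.2,0,0,-0.95,0,0.2,0.9,0,-0.95,0,0.2,0.9,0,0,0,0.2,0.9,0,0,0,0.2,0.9,0,0,0,0.2,0.9,0,0,0,0.2,0.5,0,0,0,0.2,0,0,0,0,0.2,0,0,0,0]

```text
t: 7.97
tcp_pos: [0.5468, -0.0575, 0.3933]
ee_rot: [180.0, -0.0, 79.3]
ft_force: [0.5, -0.3, -0.1]
finger_gap: 0.0173
grasp_force: 0.0
```

```bash
python3 - <<'E'
from h import *
c=cam("wrist"); cv2.imwrite("pics/w2.png",c["frame"]); s=robot.read_state(); print(s["t"],s["tcp_pos"],s["ee_rot"],s["joint_positions"].round(1)); 
E
```

```text
8.0167 [ 0.54669559 -0.05837318  0.39329915] [1.79996595e+02 2.67674950e-04 7.91875677e+01] [-7.3 12.9 74.4 -0.  92.7  3.5]
```

View pics/w2.png

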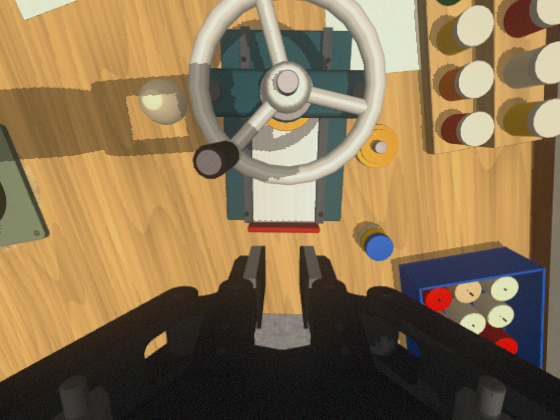

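The plate at (283,228) now sits against the bed's end. The spindle is at (287,80) and the handle top at (210,161).

```bash
cat > w.py <<'E'
from h import *
import sys
def wheel(n=1):
    c=cam("wrist"); g=cv2.cvtColor(c["frame"],cv2.COLOR_BGR2HSV).astype(int)
    P,uv=cloud(c,np.ones((420,560),bool)); H=g[uv[:,1],uv[:,0]]; h0=np.array([.568,.046])
    rr=np.linalg.norm(P[:,:2]-h0,axis=1); sel=(P[:,2]>.212)&(P[:,2]<.224)&(abs(rr-.088)<.02)&(H[:,1]<60)
    q=P[sel,:2]
    from scipy.optimize import least_squares
    h=least_squares(lambda x:np.linalg.norm(q-x,axis=1)-.088,h0,loss='soft_l1',f_scale=.003).x
    t=(P[:,2]>.292)&(P[:,2]<.31)&(rr<.13)&(H[:,2]<110)
    a,b=P[t,:2].min(0),P[t,:2].max(0); k=(a+b)/2
    print("hub",h.round(4),len(q),"handle",k.round(4),(b-a).round(4),t.sum(),"px",uv[t].mean(0).round(1) if t.any() else None,"r",np.linalg.norm(k-h).round(4),"ang",np.degrees(np.arctan2(*(k-h)[::-1])).round(2))
    return c
if __name__=="__main__":
    c=wheel(); print("px hub",onplane(c,[[286,88]],.225).round(4),"spindle",onplane(c,[[287.5,80]],.252).round(4),"hand",onplane(c,[[211,161]],.302).round(4))
E
python3 w.py
```

```text
hub [0.5698 0.0435] 9020 handle [ 0.4993 -0.0067] [0.025 0.026] 486 px [211.6 158.2] r 0.0865 ang -144.55
px hub [[0.5688 0.0412 0.225 ]] spindle [[0.5704 0.0442 0.252 ]] hand [[ 0.501  -0.0076  0.302 ]]
```

```bash
python3 - <<'E'
from h import *
for n in("scene","side"): np.save(f"pics/{n}_ref.npy",eyes.camera(n)["frame"])
E
```

Emit:
drive_tool:
  steps: [0.2,0,0,0,-0.0755,0.2,0,0,0,-0.0755,0.2,0,0,0,-0.0755,0.2,0,0,0,-0.0755,0.2,0,0,0,-0.0755,0.2,0,0,0,-0.0755,0.2,0,0,0,-0.0755,0.2,0,0,0,-0.0755,0.2,0,0,0,-0.0755,0.2,0.6,0.1,0,0,0.2,0.6,0.1,0,0,0.2,0,0,0,0]

```text
t: 9.17
tcp_pos: [0.5212, -0.0302, 0.3939]
ee_rot: [180.0, -0.1, 140.3]
ft_force: [-0.5, -0.6, 0.9]
finger_gap: 0.017
grasp_force: 0.0
```

Emit:
drive_tool:
  steps: [0.2,0,0.05,0.5,0,0.2,0,0,0.9,0,0.2,0,0,0.9,0,0.2,0,0,0.9,0,0.2,0,0,0.9,0,0.2,0,0,0.6,0,0.2,0,0,0.1,0,0.2,0,0,0,0]

```text
t: 9.83
tcp_pos: [0.5236, -0.0306, 0.2484]
ee_rot: [-179.9, -0.1, 140.2]
ft_force: [0.4, -0.1, -0.1]
finger_gap: 0.0166
grasp_force: 0.0
```

```bash
cat > g.py <<'E'
from h import *
s=robot.read_state(); p=np.array(s["tcp_pos"])[:2]-[.570,.044]
th=np.degrees(np.arctan2(p[1],p[0])); y=s["ee_rot"][2]
print("t",s["t"],"r",np.linalg.norm(p).round(4),"th",th.round(1),"yaw",round(y,1),"yaw should",round((th-7.2-90+180)%360-180,1),"z",s["tcp_pos"][2].round(4),"J",s["joint_positions"].round(0),"F",s["ft_force"].round(1))
E
python3 g.py
```

```text
t 9.8333 r 0.0878 th -121.9 yaw 140.2 yaw should 140.9 z 0.2484 J [ -5.  13.  94.  -0.  73. -55.] F [ 0.4 -0.1 -0.1]
```

Emit:
drive_tool:
  steps: [0.2,0.127,-0.013,0,0.0278,0.2,0.127,-0.013,0,0.0278,0.2,0.127,-0.013,0,0.0278,0.2,0.127,-0.013,0,0.0278,0.2,0.127,-0.013,0,0.0278,0.2,0.127,-0.013,0,0.0278,0.2,0.127,-0.013,0,0.0278,0.2,0.127,-0.013,0,0.0278]

```text
t: 10.5
tcp_pos: [0.5026, -0.0115, 0.2515]
ee_rot: [179.9, 0.4, 120.2]
ft_force: [-0.6, -5.9, -1.0]
finger_gap: 0.0173
grasp_force: 3.0
```

```bash
python3 g.py
```

```text
t 10.5 r 0.0873 th -140.5 yaw 120.2 yaw should 122.3 z 0.2515 J [ -2.  11.  97.  -0.  72. -33.] F [-0.6 -5.9 -1. ]
```

Emit:
drive_tool:
  steps: [0.2,0.255,-0.022,0,0.0556,0.2,0.255,-0.022,0,0.0556,0.2,0.255,-0.022,0,0.0556,0.2,0.255,-0.022,0,0.0556,0.2,0.255,-0.022,0,0.0556,0.2,0.255,-0.022,0,0.0556,0.2,0.255,-0.022,0,0.0556,0.2,0.255,-0.022,0,0.0556,0.2,0.255,-0.022,0,0.0556,0.2,0.255,-0.022,0,0.0556]

```text
t: 11.33
tcp_pos: [0.4842, 0.0621, 0.2513]
ee_rot: [180.0, 0.2, 70.0]
ft_force: [-4.8, -3.7, 3.1]
finger_gap: 0.017
grasp_force: 3.5
```

```bash
python3 g.py
```

```text
t 11.3333 r 0.0877 th 168.1 yaw 70.0 yaw should 70.9 z 0.2513 J [ 6. 10. 98. -0. 72. 26.] F [-4.8 -3.7  3.1]
```

Emit:
drive_tool:
  steps: [0.2,0.255,-0.022,0,0.0556,0.2,0.255,-0.022,0,0.0556,0.2,0.255,-0.022,0,0.0556,0.2,0.255,-0.022,0,0.0556,0.2,0.255,-0.022,0,0.0556,0.2,0.255,-0.022,0,0.0556,0.2,0.255,-0.022,0,0.0556,0.2,0.255,-0.022,0,0.0556,0.2,0.255,-0.022,0,0.0556,0.2,0.255,-0.022,0,0.0556,0.2,0.255,-0.022,0,0.0556,0.2,0.255,-0.022,0,0.0556]

```text
t: 12.33
tcp_pos: [0.5436, 0.1289, 0.2513]
ee_rot: [-179.9, 0.1, 9.9]
ft_force: [-5.7, 1.2, 2.5]
finger_gap: 0.0168
grasp_force: 3.5
```

```bash
python3 g.py
```

```text
t 12.3333 r 0.0889 th 107.3 yaw 9.9 yaw should 10.1 z 0.2513 J [12. 16. 90.  0. 74. 92.] F [-5.7  1.2  2.5]
```

Emit:
drive_tool:
  steps: [0.2,0.255,-0.022,0,0.0556,0.2,0.255,-0.022,0,0.0556,0.2,0.255,-0.022,0,0.0556,0.2,0.255,-0.022,0,0.0556,0.2,0.255,-0.022,0,0.0556,0.2,0,0,0,0,0.2,-0.3,0,0,0,0.2,-0.5,0,0,0,0.2,-0.6,0,0,0,0.2,0,0,0,-0.079,0.2,0,0,0,-0.079,0.2,0,0,0,-0.079]

```text
t: 13.33
tcp_pos: [0.5412, 0.1426, 0.2507]
ee_rot: [180.0, -0.2, 7.0]
ft_force: [-0.2, -1.2, -0.0]
finger_gap: 0.017
grasp_force: 0.0
```

Emit:
drive_tool:
  steps: [0.2,0,0,0,-0.079,0.2,0,0,0,-0.079,0.2,0,0,0,-0.079,0.2,0,0,0,-0.079,0.2,0,0,0,-0.079,0.2,0,0,0,-0.079,0.2,0,0,0,-0.079,0.2,0,0,0,-0.079,0.2,0,0,0,-0.079,0.2,0,0,0,-0.079,0.2,0,0,0,-0.079,0.2,0,0,0,-0.079]

```text
t: 14.33
tcp_pos: [0.5415, 0.1425, 0.2505]
ee_rot: [179.9, -0.0, 92.3]
ft_force: [1.3, -0.1, -0.7]
finger_gap: 0.0171
grasp_force: 0.0
```

Emit:
drive_tool:
  steps: [0.2,0,0,0,-0.079,0.2,0,0,0,-0.079,0.2,0,0,0,-0.079,0.2,0,0,0,-0.079,0.2,0,0,0,-0.079,0.2,0,0,0,-0.079,0.2,0,0,0,-0.079,0.2,0,0,0,-0.079,0.2,0,0,0,-0.079,0.2,0,0,0,-0.079,0.2,0,0,0,-0.025,0.2,0,0,0,0]

```text
t: 15.33
tcp_pos: [0.5415, 0.1426, 0.2504]
ee_rot: [180.0, 0.1, 165.3]
ft_force: [-0.4, -0.1, -0.1]
finger_gap: 0.0169
grasp_force: 0.0
```

```bash
python3 g.py; python3 w.py
```

```text
t 15.3333 r 0.1026 th 106.1 yaw 165.3 yaw should 8.9 z 0.2504 J [ 14.  16.  90.  -0.  74. -62.] F [-0.4 -0.1 -0.1]
hub [0.5707 0.048 ] 14915 handle [0.539  0.1359] [0.0438 0.0794] 6616 px [248.5 317.1] r 0.0934 ang 109.84
px hub [[0.4585 0.1659 0.225 ]] spindle [[0.4585 0.1662 0.252 ]] hand [[0.4806 0.1364 0.302 ]]
```

Emit:
drive_tool:
  steps: [0.2,-0.2,-0.01,0,-0.02,0.2,-0.2,-0.01,0,-0.019,0.2,-0.2,-0.01,0,0,0.2,-0.2,-0.01,0,0,0.2,-0.2,-0.01,0,0,0.2,-0.2,-0.01,0,0,0.2,-0.127,0.013,0,0.0278,0.2,-0.127,0.013,0,0.0278,0.2,-0.127,0.013,0,0.0278,0.2,-0.127,0.013,0,0.0278]

```text
t: 16.22
tcp_pos: [0.5903, 0.1314, 0.2492]
ee_rot: [-180.0, -0.3, 158.5]
ft_force: [-4.4, 1.6, 2.4]
finger_gap: 0.0171
grasp_force: 2.4
```

```bash
python3 g.py
```

```text
t 16.2167 r 0.0898 th 76.9 yaw 158.5 yaw should -20.3 z 0.2492 J [ 11.  21.  84.   0.  76. -57.] F [-4.4  1.6  2.4]
```

Emit:
drive_tool:
  steps: [0.2,-0.255,0.017,0,0.0556,0.2,-0.255,0.017,0,0.0556,0.2,-0.255,0.017,0,0.0556,0.2,-0.255,0.017,0,0.0556,0.2,-0.255,0.017,0,0.0556,0.2,-0.255,0.017,0,0.0556,0.2,-0.255,0.017,0,0.0556,0.2,-0.255,0.017,0,0.0556,0.2,-0.255,0.017,0,0.0556,0.2,-0.255,0.017,0,0.0556,0.2,-0.255,0.017,0,0.0556,0.2,-0.255,0.017,0,0.0556]

```text
t: 17.22
tcp_pos: [0.6555, 0.0708, 0.2493]
ee_rot: [179.8, -0.2, 98.4]
ft_force: [2.8, 5.2, -1.4]
finger_gap: 0.017
grasp_force: 3.2
```

```bash
python3 g.py
```

```text
t 17.2167 r 0.0896 th 17.4 yaw 98.4 yaw should -79.8 z 0.2493 J [ 5. 25. 76.  0. 78. -3.] F [ 2.8  5.2 -1.4]
```

Emit:
drive_tool:
  steps: [0.2,-0.255,0.017,0,0.0556,0.2,-0.255,0.017,0,0.0556,0.2,-0.255,0.017,0,0.0556,0.2,-0.255,0.017,0,0.0556,0.2,-0.255,0.017,0,0.0556,0.2,-0.255,0.017,0,0.0556,0.2,-0.255,0.017,0,0.0556,0.2,-0.255,0.017,0,0.0556,0.2,-0.255,0.017,0,0.0556,0.2,-0.255,0.017,0,0.0556,0.2,-0.255,0.017,0,0.0556,0.2,-0.255,0.017,0,0.0556]

```text
t: 18.22
tcp_pos: [0.6336, -0.0166, 0.2494]
ee_rot: [179.8, -0.3, 38.3]
ft_force: [6.8, -0.8, -2.4]
finger_gap: 0.0164
grasp_force: 3.1
```

```bash
python3 g.py
```

```text
t 18.2167 r 0.0879 th -43.6 yaw 38.3 yaw should -140.8 z 0.2494 J [-3. 23. 80.  0. 77. 49.] F [ 6.8 -0.8 -2.4]
```

Emit:
drive_tool:
  steps: [0.2,-0.255,0.021,0,0.0556,0.2,-0.255,0.021,0,0.0556,0.2,-0.255,0.021,0,0.0556,0.2,-0.255,0.021,0,0.0556,0.2,-0.255,0.021,0,0.0556,0.2,-0.255,0.021,0,0.0556,0.2,-0.255,0.021,0,0.0556,0.2,-0.255,0.021,0,0.0556,0.2,-0.255,0.021,0,0.0556,0.2,-0.255,0.021,0,0.0556,0.2,-0.255,0.021,0,0.0556,0.2,-0.255,0.021,0,0.0556]

```text
t: 19.22
tcp_pos: [0.5486, -0.0404, 0.2494]
ee_rot: [-179.9, -0.3, -21.8]
ft_force: [6.3, -0.4, -2.7]
finger_gap: 0.017
grasp_force: 3.2
```

```bash
cat > hd.py <<'E'
from h import *
def hand(c,n):  # handle surface by height/darkness, same estimator for ref/now
    P,uv=cloud(c,np.ones((420,560),bool)); V=c["frame"].max(2)[uv[:,1],uv[:,0]]
    r=np.linalg.norm(P[:,:2]-[.570,.044],axis=1)
    t=(P[:,2]>.235)&(P[:,2]<.302)&(r>.06)&(r<.115)&(V<80); return P[t],uv[t]
for n in("scene","side"):
    c=cam(n); P,uv=hand(c,n); print(n,len(P),np.median(P[:,:2],0).round(4) if len(P) else 0)
E
python3 g.py; python3 hd.py
```

```text
t 19.2167 r 0.0871 th -104.2 yaw -21.8 yaw should 158.6 z 0.2494 J [ -5.  15.  91.   0.  73. 106.] F [ 6.3 -0.4 -2.7]
scene 296 [ 0.5476 -0.0346]
side 242 [ 0.53   -0.0189]
```

Emit:
drive_tool:
  steps: [0.2,-0.255,0.021,0,0.0556,0.2,-0.255,0.021,0,0.0556,0.2,-0.255,0.021,0,0.0556,0.2,-0.255,0.021,0,0.0556,0.2,0,0,0,0,0.2,0,0,0,0]

```text
t: 19.82
tcp_pos: [0.5193, -0.0278, 0.2496]
ee_rot: [-180.0, -0.1, -41.3]
ft_force: [3.2, -1.4, -1.3]
finger_gap: 0.0173
grasp_force: 1.2
```

```bash
python3 g.py
```

```text
t 19.8167 r 0.0879 th -125.2 yaw -41.3 yaw should 137.6 z 0.2496 J [ -4.  13.  95.  -0.  72. 127.] F [ 3.2 -1.4 -1.3]
```

Emit:
drive_tool:
  steps: [0.2,0.2,0,0,0,0.2,0.4,0,0,0,0.2,0.4,0,0,0,0.2,0,0,-0.5,0,0.2,0,0,-0.9,0,0.2,0,0,-0.9,0,0.2,0,0,-0.9,-0.078,0.2,0,0,-0.9,-0.078,0.2,0,0,-0.7,-0.078,0.2,0,0,0,-0.078,0.2,0,0,0,-0.078,0.2,0,0,0,-0.078]

```text
t: 20.82
tcp_pos: [0.5415, -0.0485, 0.3935]
ee_rot: [180.0, -0.0, 1.0]
ft_force: [0.3, -0.2, 0.2]
finger_gap: 0.017
grasp_force: 0.0
```

Emit:
drive_tool:
  steps: [0.2,0,0,0,-0.078,0.2,0,0,0,-0.078,0.2,0,0,0,-0.078,0.2,0,0,0,-0.078,0.2,0,0,0,-0.078,0.2,0,0,0,-0.078,0.2,0,0,0,-0.078,0.2,0,0,0,-0.078,0.2,0,0,0,-0.078,0.2,0,0,0,-0.078,0.2,0,0,0,-0.078,0.2,0,0,0,0]

```text
t: 21.82
tcp_pos: [0.5413, -0.0484, 0.393]
ee_rot: [-179.9, 0.0, 78.0]
ft_force: [0.0, -0.4, 0.4]
finger_gap: 0.0171
grasp_force: 0.0
```

Emit:
drive_tool:
  steps: [0.2,-0.29,0.245,0,-0.013,0.2,0,0,0,0,0.2,0,0,0,0]

```text
t: 22.07
tcp_pos: [0.5464, -0.0581, 0.3929]
ee_rot: [-179.9, 0.0, 78.8]
ft_force: [0.5, 0.1, 0.3]
finger_gap: 0.0171
grasp_force: 0.0
```

```bash
python3 g.py; python3 w.py; python3 -c "
from h import *
c=cam('wrist');cv2.imwrite('pics/w3.png',c['frame']);print(robot.read_state()['tcp_pos'])"
```

```text
t 22.0667 r 0.1048 th -103.0 yaw 78.8 yaw should 159.8 z 0.3929 J [-7. 13. 74.  0. 93.  4.] F [0.5 0.1 0.3]
hub [0.5697 0.0435] 9058 handle [ 0.5032 -0.012 ] [0.0255 0.0262] 471 px [218.2 164.6] r 0.0866 ang -140.23
px hub [[0.569  0.0413 0.225 ]] spindle [[0.5706 0.0443 0.252 ]] hand [[ 0.501 -0.007  0.302]]
[ 0.54611036 -0.05754822  0.39313936]
```

View pics/w3.png

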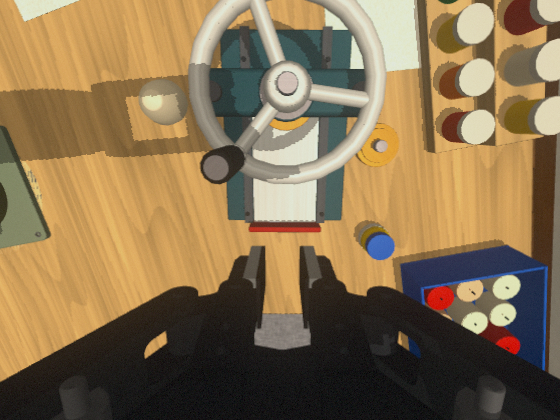

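Emit:
drive_tool:
  steps: [0.2,0,0,0,-0.0757,0.2,0,0,0,-0.0757,0.2,0,0,0,-0.0757,0.2,0,0,0,-0.0757,0.2,0,0,0,-0.0757,0.2,0,0,0,-0.0757,0.2,0,0,0,-0.0757,0.2,0,0,0,-0.0757,0.2,0.44,0,0,0,0.2,0.44,0,0,0,0.2,0,0,0,0,0.2,0,0,0,0]

```text
t: 23.17
tcp_pos: [0.5271, -0.0374, 0.394]
ee_rot: [180.0, 0.1, 133.5]
ft_force: [-0.0, -0.6, 0.4]
finger_gap: 0.0172
grasp_force: 0.0
```

Emit:
drive_tool:
  steps: [0.2,0,0,0.5,0,0.2,0,0,0.9,0,0.2,0,0,0.9,0,0.2,0,0,0.9,0,0.2,0,0,0.9,0,0.2,0,0,0.6,0,0.2,0,0,0.1,0,0.2,0,0,0,0,0.2,0,0,0,0]

```text
t: 23.92
tcp_pos: [0.5287, -0.0384, 0.2505]
ee_rot: [179.9, 0.1, 133.5]
ft_force: [0.6, -0.0, 0.6]
finger_gap: 0.0173
grasp_force: 0.0
```

Emit:
drive_tool:
  steps: [0.2,0.115,0,0,0,0.2,0.115,0,0,0,0.2,0.115,0,0,0,0.2,0.115,0,0,0,0.2,0.115,0,0,0,0.2,0.115,0,0,0,0.2,0,0,0,0,0.2,0,0,0,0,0.2,0,0,0,0]

```text
t: 24.67
tcp_pos: [0.5148, -0.0233, 0.25]
ee_rot: [179.9, 0.1, 133.5]
ft_force: [5.7, -0.7, 1.5]
finger_gap: 0.017
grasp_force: 2.3
```

```bash
python3 g.py
```

```text
t 24.6667 r 0.087 th -129.4 yaw 133.5 yaw should 133.4 z 0.25 J [ -4.  12.  96.   0.  72. -47.] F [ 5.7 -0.7  1.5]
```

Now I'll retreat the same way and return to the viewing pose.

Emit:
drive_tool:
  steps: [0.2,-0.2,0,0,0,0.2,-0.4,0,0,0,0.2,-0.4,0,0,0,0.2,0,0,-0.5,0,0.2,0,0,-0.9,0,0.2,0,0,-0.9,0,0.2,0,0,-0.9,0,0.2,0,0,-0.9,0,0.2,0,0,-0.7,0,0.2,0,0,0,0.0757,0.2,0,0,0,0.0757,0.2,0,0,0,0.0757]

```text
t: 25.67
tcp_pos: [0.5346, -0.0461, 0.3932]
ee_rot: [-179.9, -0.0, 112.7]
ft_force: [-0.1, -1.1, 0.7]
finger_gap: 0.0171
grasp_force: 0.0
```

Emit:
drive_tool:
  steps: [0.2,0,0,0,0.0757,0.2,0,0,0,0.0757,0.2,0,0,0,0.0757,0.2,0,0,0,0.0757,0.2,0,0,0,0.0757,0.2,-0.56,0.22,0,0,0.2,0,0,0,0,0.2,0,0,0,0]

```text
t: 26.33
tcp_pos: [0.5378, -0.0638, 0.3926]
ee_rot: [-179.9, 0.0, 78.9]
ft_force: [0.0, 0.3, -0.3]
finger_gap: 0.0168
grasp_force: 0.0
```

```bash
python3 g.py; python3 w.py;  python3 - <<'E'
from h import *
for n,b in(("scene",(240,140,290,200)),("side",(290,170,325,215))):
    ref=np.load(f"pics/{n}_ref.npy"); now=eyes.camera(n)["frame"]
    for f in(ref,now):
        s=f[b[1]:b[3],b[0]:b[2]].max(2)<55; v,u=np.nonzero(s); print(n,s.sum(),np.median(u)+b[0],np.median(v)+b[1],u.mean().round(2))
E
```

```text
t 26.3333 r 0.1125 th -106.6 yaw 78.9 yaw should 156.2 z 0.3926 J [-8. 12. 76.  0. 92.  3.] F [ 0.   0.3 -0.3]
hub [0.5697 0.0444] 8417 handle [ 0.5    -0.0078] [0.0253 0.0261] 498 px [221.9 151.1] r 0.0872 ang -143.16
px hub [[0.56   0.0356 0.225 ]] spindle [[0.5616 0.0386 0.252 ]] hand [[ 0.4922 -0.0128  0.302 ]]
scene 375 266.0 174.0 28.64
scene 369 267.0 175.0 28.71
side 125 306.0 197.0 16.36
side 124 306.0 196.0 16.34
```

Emit:
drive_tool:
  steps: [0.2,0.25,0.23,0,-0.003,0.2,0,0,0,0,0.2,0,0,0,0]

```text
t: 26.73
tcp_pos: [0.5462, -0.0561, 0.3931]
ee_rot: [-180.0, -0.0, 79.4]
ft_force: [-0.0, -1.4, 0.2]
finger_gap: 0.0169
grasp_force: 0.0
```

```bash
python3 g.py; python3 w.py;python3 w.py
```

```text
t 26.7333 r 0.1029 th -103.4 yaw 79.4 yaw should 159.4 z 0.3931 J [-7. 13. 75.  0. 93.  4.] F [-0.  -1.4  0.2]
hub [0.5697 0.0433] 9197 handle [ 0.5    -0.0078] [0.0248 0.0262] 488 px [214.5 162.1] r 0.0864 ang -143.7
px hub [[0.568  0.0435 0.225 ]] spindle [[0.5695 0.0465 0.252 ]] hand [[ 0.5004 -0.0055  0.302 ]]
hub [0.5697 0.0433] 9226 handle [ 0.5    -0.0079] [0.0249 0.0261] 480 px [214.5 161.8] r 0.0864 ang -143.69
px hub [[0.5678 0.0433 0.225 ]] spindle [[0.5693 0.0463 0.252 ]] hand [[ 0.5001 -0.0056  0.302 ]]
```

```bash
python3 -c "
from station import job
print(job.sign_off())"
```

```text
the job is handed in; nothing more can be done
None
```

The tray is fully home, and the wheel was then pushed clockwise to within about 1° of one full turn (measured about 0.85° short). The arm finished clear, with the gripper about 9 cm above the handle, and the job is handed in after about 27 s; the sign-off gave no verdict.

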